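# Clear the brushing machine's catch tray

## Robot

A 6-joint arm with a two-finger parallel gripper is mounted at the origin on the work surface. World frame = base frame: x ahead of the robot, y to its left, z up, the work surface at z = 0. Lengths are in m, angles in rad, forces in N, time in s.
With the tool pointing down it reaches from about 0.35 to 1 m from the base axis. Payload 7.1 kg.
Tool frame: the origin (TCP) lies at the very end of the fingers, on their centre line; the grasp point (between the pads) lies 19 mm behind it; z points along the fingers, y is the line along which they close (so a half turn about z gives the same grasp; the last joint's range is limited). The gripper opens to 85 mm and grips with 20 to 120 N. Pads are 22 mm wide; open, the fingers measure 114 mm over their backs; the gripper's body (76 mm by 85 mm) begins 54 mm behind the grasp point. The pads swing forward as they close: fully open they stand 13 mm farther back than shut.
Start: joints at [-1.141, 0.423, 1.63, -0, 1.089, -0.019], TCP at [0.271, -0.563, 0.231] pointing down, gripper open.
Joint ranges: [-3, 3], [-0.9, 2.11], [0.09, 2.58], [-1.31, 4.45], [0.11, 2.69], [-2.54, 2.54]. Speed limits (rad/s): [2.39, 2.39, 3.01, 3.14, 3.14, 3.14].

## Interface

Orientations are given as a rotation vector (axis times angle).
In Python, from bench import arm, job, read_camera gives the robot as it stands (arm), with the cameras as plain functions and the job (job).
- The arm moves only by the tool inch_along, called after "Emit:" as name(argument=value, ...), one argument or row to a line, values as JSON. Schema: {"type":"object","properties":{"offsets":{"type":"array","items":{"type":"array","items":{"type":"array","items":{"type":"number"},"minItems":7,"maxItems":7},"minItems":1,"maxItems":12},"minItems":1,"maxItems":1},"only":{"type":"string"},"quiet":{"type":"boolean"},"lines":{"type":"string"}},"required":["offsets"],"additionalProperties":false}. offsets is a list that holds a single list of rows (three levels of brackets), with 1 to 12 rows, each of 7 numbers: the finger opening in m, then dx, dy, dz in fractions of the full range, 1 being 800 mm, then a rotation vector rx, ry, rz in fractions of the full range, 1 being pi/2 rad; each row is the pose to reach, as a shift and turn from the pose commanded when the call began, along the tool's axes at that moment; what a row does not reach only later rows make up. A row lasts 1/10 s, in which the tool goes at most 0.05 m and 0.15 rad, less where a joint would pass 70% of its speed; a pose out of reach is approached as far as the arm can. The fingers move at their own pace and stop on an object; the grip force is fixed at half the most. Time passes only in rows, so rows that do not move let the fingers close. The tool returns the time, the measured TCP pose, the force, the opening and the grip force at its end. only (a regular expression) keeps the lines of the reply that match it, lines (a string "A,B") keeps lines A to B, and quiet returns only ok. No shift or turn number may pass 1 either way. Input that does not fit is refused with a message, and nothing moves.
- arm.observe(): the state, without advancing time (a new reading comes with each control period).
- read_camera(name): name is "side" or "top" or "wrist"; returns a dict with "color" (400x640x3 uint8, red, green, blue), "z_map" (400x640 float32, m along the optical axis (not along the pixel's ray), 0 where there is no reading), "intrinsics" (3x3 intrinsics, pixels), "dist" ([k1, k2, p1, p2, k3] as OpenCV has them; the pictures are not rectified), "world_from_camera" (4x4, takes a point from camera to world coordinates). Camera axes: x right, y down, z forward; pixel columns grow to the right and rows downward; lengths in m; the calibration is good to about 2 mm. A picture is of the moment at which its call begins.
- job.sign_off(): hands the job in; it is judged then, once.
The state is a dict: "clock": time; "joints": joint angles; "qd": joint speeds; "tau": joint torques, N m; "tool_pos": TCP position; "orientation": TCP orientation; "force": force on the tool from outside, world axes, zero at the start; "moment": the same for the moment, N m; "grip_width": finger opening in m; "finger_force": force on a finger pad.
Only numpy, scipy, OpenCV 4.12 (cv2) and the standard library are available. Lean on these libraries where they do the work, as an engineer would, in place of code of your own. Each camera call takes 0.05 s, during which the arm holds its last target. There are 200 camera calls.

## Task

Two small round cheeses have come down the brushing machine's chute into its catch tray. Put both into the low open tote, lying flat side by side on its floor; set them down gently, do not drop them. Leave the square cheese where it is in the tray, it belongs to another order.

Things in the scene. Friction and masses are not known exactly. Their poses are not given: they have to be found in the camera images.
- wheel_a: small round cheese, firm peach-coloured disc, 60 mm diameter, 36 mm high, about 0.11 kg, flat in the aluminium catch tray at the foot of the machine's chute (tray floor 4 mm, wall tops 30 mm above the table). Its centre is 65 mm or more from the walls and 105 mm from the other cheeses' centres: grasp it across the diameter at any yaw. Origin: centre of its underside; z up, its axis.
- wheel_b: small round cheese, firm peach-coloured disc, 60 mm diameter, 36 mm high, about 0.11 kg, flat in the aluminium catch tray at the foot of the machine's chute (tray floor 4 mm, wall tops 30 mm above the table). Its centre is 65 mm or more from the walls and 105 mm from the other cheeses' centres: grasp it across the diameter at any yaw. Origin: centre of its underside; z up, its axis.
- square_cheese: the square cheese that stays in the same tray: a block 58 x 58 mm, 36 mm high, same rind as the round ones. Origin at the centre of its underside, x and y along its sides, z up.
- tote: low open grey plastic tote, fixed, empty; outside 300 mm long (its x), 200 mm wide (its y), 65 mm high, walls and floor 5 mm thick, a 12 mm grip ledge on each end. Origin at the centre of its underside, at table height, z up; inner floor 5 mm above it. Two cheeses 130 mm apart along its length leave room for open fingers.

How it is judged:
By the outcome, as a careful person would: the job done as asked, in the order asked, and still so for the second after the job is handed in, with the robot touching nothing.
It also fails if it takes over 58 s, if anything falls off the work surface, if the arm or the gripper's body presses on something with over 40 N, if the wrist force passes 120 N, or if a joint passes its speed limit or range.

## Working session

There is one attempt and no reset: what is moved stays moved. The work goes in short steps, Python scripts to look and compute and a tool call to move; the robot and the scene stay as the last step left them, time stands still between calls to the robot, and variables do not carry over. Pictures are saved under pics/ and viewed, at most 10 in all, crops included, and the job is handed in when it is done.

```bash
ls; mkdir -p pics
```

Run:
```python
from bench import arm, job, read_camera
import cv2,numpy as np
s=arm.observe();print(s)
for n in("top","side"):
    c=read_camera(n);np.savez(f"pics/{n}0.npz",**c);cv2.imwrite(f"pics/{n}0.png",c["color"][:,:,::-1]);print(n,c["intrinsics"],c["dist"],c["world_from_camera"])
```

```text
bench.py
pics
{'clock': 0.0, 'joints': array([-1.14095307e+00,  4.23865063e-01,  1.63071716e+00, -1.19584172e-05,
        1.08858161e+00, -1.89995184e-02]), 'qd': array([ 0.00025733, -0.00277038, -0.00013628,  0.00060789, -0.00072213,
        0.00119752]), 'tau': array([ 1.16167459e-03, -5.57383561e+01, -2.81736356e+01, -7.68524819e-05,
        7.30085725e-03,  1.73984176e-05]), 'tool_pos': array([ 0.2709896 , -0.56257553,  0.23051989]), 'orientation': array([-3.06131160e+00, -6.98803909e-01,  5.19454447e-04]), 'force': array([ 0.59543134,  0.29817701, -0.15797024]), 'moment': array([-0.00964494, -0.06330558, -0.00733579]), 'finger_force': 0.0, 'grip_width': 0.08562887734842148}
top [[388.92163332   0.         322.91679348]
 [  0.         388.92163332 198.64630976]
 [  0.           0.           1.        ]] [-0.09148922  0.          0.          0.          0.        ] [[ 0.00797819 -0.98684131  0.16149481  0.41092903]
 [-0.99996237 -0.00732331  0.00464994 -0.01280096]
 [-0.00340608 -0.16152583 -0.98686261  0.89117146]
 [ 0.          0.          0.          1.        ]]
side [[443.82560962   0.         319.91106492]
 [  0.         443.82560962 195.39702624]
 [  0.           0.           1.        ]] [-0.0777106  0.         0.         0.         0.       ] [[-0.95545115 -0.17101195  0.24055773  0.34204137]
 [-0.29433525  0.61256123 -0.73357719  0.58310354]
 [-0.02190588 -0.77170179 -0.63560717  0.53940148]
 [ 0.          0.          0.          1.        ]]
```

View pics/top0.png

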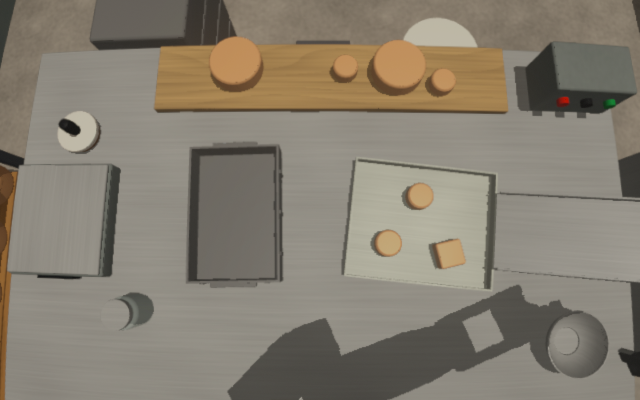

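View pics/side0.png

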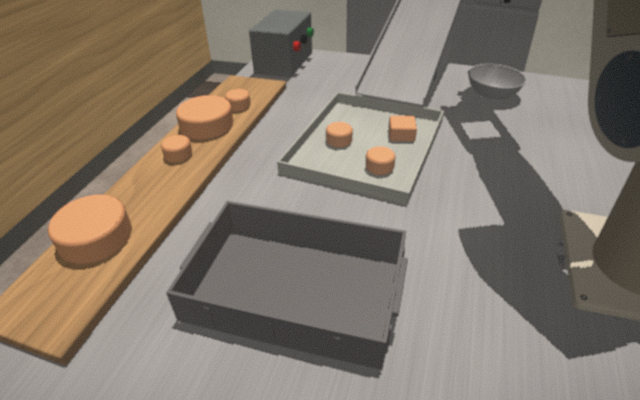

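The top view shows the round cheeses at about (420,196) and (388,243), the square one at (450,254) and the tote around (236,214). In the side view the rounds are at (339,134) and (380,160), the square is at (403,128), and the tote is in front.

Create h.py:
```python
import cv2,numpy as np
def rays(c,px):
    u=cv2.undistortPoints(np.float64(px).reshape(-1,1,2),c["intrinsics"],c["dist"]).reshape(-1,2)
    T=c["world_from_camera"];return T[:3,3],np.c_[u,np.ones(len(u))]@T[:3,:3].T
def plane(c,px,z):
    o,d=rays(c,px);return o+d*((z-o[2])/d[:,2])[:,None]
def depth(c,px):
    o,d=rays(c,px);p=np.int32(np.round(px)).reshape(-1,2);return o+d*c["z_map"][p[:,1],p[:,0]][:,None]
def tri(c1,p1,c2,p2):
    o1,d1=rays(c1,p1);o2,d2=rays(c2,p2);A=np.c_[d1[0],-d2[0]];t=np.linalg.lstsq(A,o2-o1,rcond=None)[0]
    a,b=o1+t[0]*d1[0],o2+t[1]*d2[0];return (a+b)/2,np.linalg.norm(a-b)
def blobs(c,lo=(3,80,60),hi=(22,255,255),amin=100):
    m=cv2.inRange(cv2.cvtColor(c["color"],cv2.COLOR_RGB2HSV),lo,hi)
    return m,[k for k in cv2.findContours(m,cv2.RETR_EXTERNAL,cv2.CHAIN_APPROX_NONE)[0] if cv2.contourArea(k)>amin]
```

Run:
```python
import numpy as np,cv2
from h import *
t,s=[dict(np.load(f"pics/{n}0.npz")) for n in("top","side")]
guess={"A":((420,196),(339,134)),"B":((388,243),(380,160)),"S":((450,254),(403,128))}
for n,g in guess.items():
    cen=[];
    for c,p in zip((t,s),g):
        m,ks=blobs(c)
        k=[k for k in ks if cv2.pointPolygonTest(k,p,False)>=0][0]
        M=cv2.moments(k);cen.append((M['m10']/M['m00'],M['m01']/M['m00']))
        f=np.zeros_like(m);cv2.drawContours(f,[k],-1,255,-1);v,u=np.nonzero(f)
        P=depth(c,np.c_[u,v]);h=np.percentile(P[:,2],90);Q=P[abs(P[:,2]-h)<.004][:,:2]
        (x,y),r=cv2.minEnclosingCircle(np.float32(Q*1000));print(n,"depth top",h.round(4),Q.mean(0).round(4),"circle",round(x,1),round(y,1),round(r,1),"px",np.round(cen[-1],1), cv2.contourArea(k))
    print(n,"tri",tri(t,cen[0],s,cen[1]))
# tote
for nm,c,b in(("top",t,(236,214)),("side",s,(300,285))):
    v,u=np.mgrid[0:400,0:640];P=depth(c,np.c_[u.ravel(),v.ravel()]);f=plane(c,[b],.005)[0];print(nm,"floor depth",depth(c,[b])[0])
    q=P[(P[:,2]>.055)&(P[:,2]<.08)&(np.hypot(*(P[:,:2]-f[:2]).T)<.22)]
    print("rim n,z",len(q),np.median(q[:,2]),"rect",cv2.minAreaRect(np.float32(q[:,:2]*1000)))
# rim corners of tote typed later
```

```text
A depth top 0.0411 [ 0.5604 -0.2269] circle 560.7 -226.4 28.7 px [419.  195.9] 537.0
A depth top 0.0403 [ 0.5597 -0.224 ] circle 559.7 -224.9 27.9 px [338.7 134. ] 519.0
A tri (array([ 0.56063517, -0.22739616,  0.02292452]), np.float64(0.0007107636378594473))
B depth top 0.0411 [ 0.4544 -0.1524] circle 454.7 -153.0 28.5 px [387.6 242.8] 544.5
B depth top 0.0402 [ 0.4535 -0.1498] circle 453.7 -151.4 28.5 px [380.  160.1] 635.0
B tri (array([ 0.45407119, -0.15367972,  0.02239417]), np.float64(0.0006207042123955349))
S depth top 0.041 [ 0.4309 -0.2891] circle 430.5 -288.7 37.2 px [448.7 253.5] 687.5
S depth top 0.0404 [ 0.4303 -0.2867] circle 430.0 -289.7 38.0 px [402.4 127.8] 600.0
S tri (array([ 0.43023586, -0.29079035,  0.02253399]), np.float64(0.001219496093079284))
top floor depth [0.51869432 0.19180888 0.00399087]
rim n,z 1706 0.06330532608393097 rect ((516.5128784179688, 185.8034210205078), (318.023193359375, 204.64935302734375), 2.451662302017212)
side floor depth [0.51088525 0.17867443 0.0029106 ]
rim n,z 4409 0.06269957470173404 rect ((516.4893188476562, 186.272216796875), (318.7388000488281, 204.9638671875), 1.8164933919906616)
```

Add to h.py:
```python
def todo(*targets):
    from bench import arm, job, read_camera
    from scipy.spatial.transform import Rotation as R
    s=arm.observe();r=R.from_rotvec(s["orientation"]);print("tcp",s["tool_pos"].round(4),"axes",r.as_matrix().T.round(3).tolist())
    for t in targets: print(t,"->",r.inv().apply(np.array(t)-s["tool_pos"]).round(4))
```

Run:
```python
from h import *
todo((.33,-.25,.23),(.4545,-.152,.15),(.4545,-.152,.06))
t=dict(np.load("pics/top0.npz"));print(depth(t,[(505,235),(530,235),(560,235),(620,235)]).round(3))
```

```text
tcp [ 0.271  -0.5626  0.2306] axes [[0.901, 0.434, 0.0], [0.434, -0.901, -0.001], [-0.001, 0.001, -1.0]]
(0.33, -0.25, 0.23) -> [ 0.1888 -0.2561  0.001 ]
(0.4545, -0.152, 0.15) -> [ 0.3435 -0.2903  0.0811]
(0.4545, -0.152, 0.06) -> [ 0.3435 -0.2901  0.1711]
[[ 0.471 -0.412  0.047]
 [ 0.47  -0.463  0.06 ]
 [ 0.468 -0.524  0.075]
 [ 0.465 -0.638  0.114]]
```

The manual's scale: shifts go in shares of 800 mm and turns go in shares of pi/2 rad. Converting my numbers, 0.3435 m / 0.8 = 0.4294, -0.05 m / 0.8 = -0.0625.

Emit:
inch_along(
  offsets=[
    [[0.085,0.0375,-0.0313,0,0,0,0],[0.085,0.075,-0.0625,0,0,0,0],[0.085,0.1125,-0.0938,0,0,0,0],[0.085,0.15,-0.125,0,0,0,0],[0.085,0.1875,-0.1563,0,0,0,0],[0.085,0.225,-0.1875,0,0,0,0],[0.085,0.2625,-0.225,0,0,0,0],[0.085,0.3,-0.2625,0.025,0,0,0],[0.085,0.35,-0.3,0.05,0,0,0],[0.085,0.3875,-0.3375,0.075,0,0,0],[0.085,0.4188,-0.3563,0.0938,0,0,0],[0.085,0.4294,-0.3625,0.1,0,0,0]],
  ],
)

```text
clock: 1.3
tool_pos: [0.4548, -0.1502, 0.1498]
orientation: [-3.06, -0.703, 0.003]
force: [-0.2, -0.5, -0.3]
grip_width: 0.0851
finger_force: 0.0
```

Emit:
inch_along(
  offsets=[
    [[0.085,0,0,0,0,0,0],[0.085,0,0,0,0,0,0]],
  ],
)

```text
clock: 1.5
tool_pos: [0.4548, -0.1535, 0.1516]
orientation: [3.062, 0.699, -0.0]
force: [-0.3, -0.5, 0.3]
grip_width: 0.0847
finger_force: 0.0
```

Run:
```python
from h import *
from bench import arm, job, read_camera
todo((.4545,-.152,.008))
c=read_camera("wrist");cv2.imwrite("pics/w1.png",c["color"][:,:,::-1])
m,ks=blobs(c,amin=400)
for k in ks:
    M=cv2.moments(k);p=(M['m10']/M['m00'],M['m01']/M['m00']);print(p,cv2.contourArea(k),plane(c,[p],.0405)[0].round(4),depth(c,[p])[0].round(4))
```

```text
tcp [ 0.4548 -0.1535  0.1516] axes [[0.901, 0.434, -0.0], [0.434, -0.901, 0.0], [0.0, -0.0, -1.0]]
(0.4545, -0.152, 0.008) -> [ 0.0004 -0.0015  0.1436]
(428.01471389645775, 250.88837420526792) 1835.0 [ 0.4458 -0.2745  0.0405] [ 0.4456 -0.275   0.0398]
(320.0532527829054, 189.5262068579739) 2979.5 [ 0.4565 -0.1494  0.0405] [ 0.4568 -0.1493  0.0416]
(443.1165805340224, 122.37644272179155) 3870.0 [ 0.5578 -0.2195  0.0405] [ 0.5578 -0.2197  0.0401]
```

View pics/w1.png

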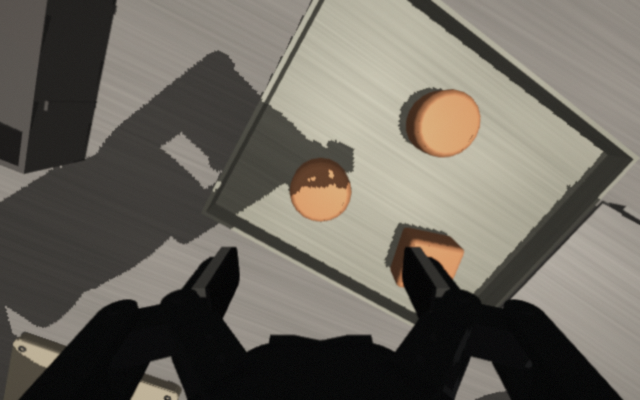

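The wrist view shows wheel B at (320,190) between the fingers' line, A at (443,122), and the square partly hidden at (428,251). All of this agrees with the earlier positions to about 3 mm, so I'm descending.

Converted, 0.142 m / 0.8 = 0.1775, 0.03 m / 0.8 = 0.0375.

Emit:
inch_along(
  offsets=[
    [[0.085,0,-0.0013,0.0375,0,0,0],[0.085,0,-0.0013,0.075,0,0,0],[0.085,0,-0.0013,0.1063,0,0,0],[0.085,0,-0.0013,0.1313,0,0,0],[0.085,0,-0.0013,0.15,0,0,0],[0.085,0,-0.0013,0.1625,0,0,0],[0.085,0,-0.0013,0.1713,0,0,0],[0.085,0,-0.0013,0.1775,0,0,0],[0.085,0,-0.0013,0.1775,0,0,0],[0.085,0,-0.0013,0.1775,0,0,0]],
  ],
)

```text
clock: 2.55
tool_pos: [0.4547, -0.1521, 0.0097]
orientation: [3.062, 0.699, 0.001]
force: [0.4, 0.4, -0.4]
grip_width: 0.0852
finger_force: 0.0
```

Emit:
inch_along(
  offsets=[
    [[0.05,0,0,0,0,0,0],[0.05,0,0,0,0,0,0],[0.05,0,0,0,0,0,0],[0.05,0,0,0,0,0,0],[0.05,0,0,0,0,0,0],[0.05,0,0,0,0,0,0],[0.05,0,0,0,0,0,0],[0.05,0,0,0,0,0,0]],
  ],
)

```text
clock: 3.35
tool_pos: [0.4548, -0.152, 0.0102]
orientation: [3.062, 0.699, 0.001]
force: [-1.4, 0.4, 8.9]
grip_width: 0.0574
finger_force: 63.8
```

Converted, -0.14 m / 0.8 = -0.175, -0.005 m / 0.8 = -0.0063.

Emit:
inch_along(
  offsets=[
    [[0.05,0,0,-0.0063,0,0,0],[0.05,0,0,-0.0188,0,0,0],[0.05,0,0,-0.0438,0,0,0],[0.05,0,0,-0.075,0,0,0],[0.05,0,0,-0.1125,0,0,0],[0.05,0,0,-0.15,0,0,0],[0.05,0,0,-0.175,0,0,0],[0.05,0,0,-0.175,0,0,0]],
  ],
)

```text
clock: 4.15
tool_pos: [0.4562, -0.1525, 0.1525]
orientation: [3.06, 0.698, 0.008]
force: [-0.0, -0.1, -1.4]
grip_width: 0.0576
finger_force: 64.6
```

Run:
```python
from h import *
todo((.4515,.1835,.15),(.4515,.1835,.012))
```

```text
tcp [ 0.4562 -0.1525  0.1525] axes [[0.901, 0.434, 0.004], [0.434, -0.901, 0.004], [0.006, -0.002, -1.0]]
(0.4515, 0.1835, 0.15) -> [ 0.1416 -0.3047  0.0018]
(0.4515, 0.1835, 0.012) -> [ 0.141  -0.3053  0.1398]
```

Converted, -0.305 m / 0.8 = -0.3813, -0.015 m / 0.8 = -0.0188.

Emit:
inch_along(
  offsets=[
    [[0.05,0.0088,-0.0188,0,0,0,0],[0.05,0.025,-0.0538,0,0,0,0],[0.05,0.0438,-0.0938,0,0,0,0],[0.05,0.0625,-0.135,0,0,0,0],[0.05,0.0813,-0.175,0,0,0,0],[0.05,0.1,-0.215,0,0,0,0],[0.05,0.1188,-0.255,0,0,0,0],[0.05,0.1375,-0.2963,0,0,0,0],[0.05,0.1525,-0.3288,0,0,0,0],[0.05,0.165,-0.3563,0,0,0,0],[0.05,0.1738,-0.375,0,0,0,0],[0.05,0.1769,-0.3813,0,0,0,0]],
  ],
)

```text
clock: 5.35
tool_pos: [0.4489, 0.1855, 0.1487]
orientation: [3.062, 0.702, -0.002]
force: [-0.1, 0.3, -0.3]
grip_width: 0.0578
finger_force: 64.5
```

Emit:
inch_along(
  offsets=[
    [[0.05,0,0,0,0,0,0],[0.05,0,0,0,0,0,0],[0.05,0,0,0,0,0,0]],
  ],
)

```text
clock: 5.65
tool_pos: [0.4494, 0.1834, 0.1491]
orientation: [3.063, 0.698, -0.001]
force: [-0.1, -0.4, -0.7]
grip_width: 0.0576
finger_force: 64.5
```

Run:
```python
from h import *
from bench import arm, job, read_camera
todo((.4515,.1835,.03),(.4515,.1835,.011))
t,s=[read_camera(n) for n in("top","side")]
np.savez("pics/t2.npz",**t);np.savez("pics/s2.npz",**s);cv2.imwrite("pics/s2.png",s["color"][:,:,::-1])
```

```text
tcp [0.4494 0.1834 0.1491] axes [[0.901, 0.433, -0.001], [0.433, -0.901, 0.0], [-0.001, -0.0, -1.0]]
(0.4515, 0.1835, 0.03) -> [0.002  0.0009 0.1191]
(0.4515, 0.1835, 0.011) -> [0.002  0.0009 0.1381]
```

View pics/s2.png

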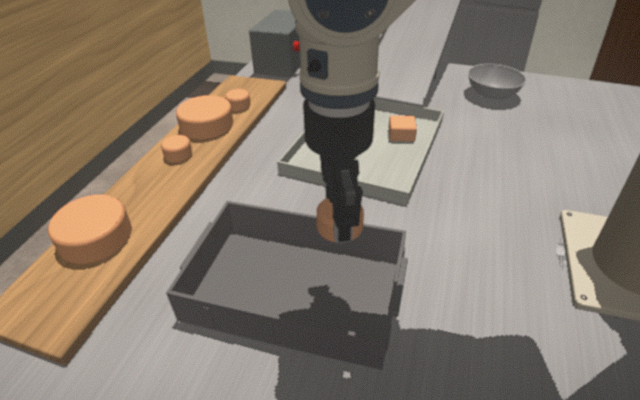

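The side view shows the cheese held level at about (340,222), above the tote's right half, with its underside near row 240. I'm lowering it, with the last part in small steps while I watch the force.

Converted, 0.136 m / 0.8 = 0.17, 0.135 m / 0.8 = 0.1688.

Emit:
inch_along(
  offsets=[
    [[0.05,0.0025,0.0013,0.0188,0,0,0],[0.05,0.0025,0.0013,0.05,0,0,0],[0.05,0.0025,0.0013,0.0813,0,0,0],[0.05,0.0025,0.0013,0.1125,0,0,0],[0.05,0.0025,0.0013,0.135,0,0,0],[0.05,0.0025,0.0013,0.15,0,0,0],[0.05,0.0025,0.0013,0.1588,0,0,0],[0.05,0.0025,0.0013,0.1638,0,0,0],[0.05,0.0025,0.0013,0.1675,0,0,0],[0.05,0.0025,0.0013,0.1688,0,0,0],[0.05,0.0025,0.0013,0.17,0,0,0],[0.05,0.0025,0.0013,0.17,0,0,0]],
  ],
)

```text
clock: 6.95
tool_pos: [0.452, 0.1844, 0.0136]
orientation: [-3.063, -0.699, -0.001]
force: [0.4, 0.6, -0.1]
grip_width: 0.0579
finger_force: 64.5
```

Emit:
inch_along(
  offsets=[
    [[0.05,0,0,0.0006,0,0,0],[0.05,0,0,0.0013,0,0,0]],
  ],
)

```text
clock: 7.15
tool_pos: [0.4519, 0.1844, 0.0125]
orientation: [-3.063, -0.699, -0.001]
force: [0.0, -0.1, -1.4]
grip_width: 0.0574
finger_force: 64.5
```

Converted, 0.001 m / 0.8 = 0.0013, 0.0005 m / 0.8 = 0.0006.

Emit:
inch_along(
  offsets=[
    [[0.05,0,0,0.0006,0,0,0],[0.05,0,0,0.0013,0,0,0],[0.05,0,0,0.0013,0,0,0]],
  ],
)

```text
clock: 7.45
tool_pos: [0.4517, 0.1843, 0.0112]
orientation: [3.063, 0.699, -0.0]
force: [0.1, -0.1, 0.3]
grip_width: 0.0579
finger_force: 64.6
```

Emit:
inch_along(
  offsets=[
    [[0.05,0,0,0.0006,0,0,0],[0.05,0,0,0.0006,0,0,0]],
  ],
)

```text
clock: 7.65
tool_pos: [0.4518, 0.1843, 0.0112]
orientation: [3.063, 0.699, 0.0]
force: [-1.2, -1.2, 6.3]
grip_width: 0.0577
finger_force: 65.4
```

Contact with the floor at about 6 N. Releasing and rising.

Converted, -0.14 m / 0.8 = -0.175, -0.125 m / 0.8 = -0.1563.

Emit:
inch_along(
  offsets=[
    [[0.085,0,0,0,0,0,0],[0.085,0,0,0,0,0,0],[0.085,0,0,0,0,0,0],[0.085,0,0,0,0,0,0],[0.085,0,0,0,0,0,0],[0.085,0,0,0,0,0,0],[0.085,0,0,-0.0125,0,0,0],[0.085,0,0,-0.0375,0,0,0],[0.085,0,0,-0.075,0,0,0],[0.085,0,0,-0.1188,0,0,0],[0.085,0,0,-0.1563,0,0,0],[0.085,0,0,-0.175,0,0,0]],
  ],
)

```text
clock: 8.85
tool_pos: [0.4529, 0.1847, 0.1541]
orientation: [-3.062, -0.699, -0.007]
force: [-0.2, -0.9, -0.8]
grip_width: 0.0849
finger_force: 0.0
```

Emit:
inch_along(
  offsets=[
    [[0.085,0,0,0,0,0,0],[0.085,0,0,0,0,0,0]],
  ],
)

```text
clock: 9.05
tool_pos: [0.4517, 0.1842, 0.151]
orientation: [-3.063, -0.699, -0.001]
force: [-0.6, 0.5, -0.5]
grip_width: 0.0851
finger_force: 0.0
```

Run:
```python
from h import *
todo((.5595,-.225,.15))
```

```text
tcp [0.4517 0.1842 0.151 ] axes [[0.901, 0.434, 0.001], [0.434, -0.901, 0.0], [0.001, 0.0, -1.0]]
(0.5595, -0.225, 0.15) -> [-0.0804  0.4155  0.001 ]
```

Converted, 0.4155 m / 0.8 = 0.5194, 0.403 m / 0.8 = 0.5038.

Emit:
inch_along(
  offsets=[
    [[0.085,-0.0038,0.0188,0,0,0,0],[0.085,-0.0125,0.0625,0,0,0,0],[0.085,-0.0225,0.1125,0,0,0,0],[0.085,-0.0325,0.1625,0,0,0,0],[0.085,-0.0425,0.215,0,0,0,0],[0.085,-0.0525,0.2688,0,0,0,0],[0.085,-0.0625,0.3213,0,0,0,0],[0.085,-0.0725,0.375,0,0,0,0],[0.085,-0.0825,0.4275,0,0,0,0],[0.085,-0.0913,0.4725,0,0,0,0],[0.085,-0.0975,0.5038,0,0,0,0],[0.085,-0.1005,0.5194,0,0,0,0]],
  ],
)

```text
clock: 10.25
tool_pos: [0.5591, -0.2268, 0.149]
orientation: [-3.062, -0.696, 0.003]
force: [0.1, -0.0, -0.7]
grip_width: 0.085
finger_force: 0.0
```

Emit:
inch_along(
  offsets=[
    [[0.085,0,0,0,0,0,0],[0.085,0,0,0,0,0,0],[0.085,0,0,0,0,0,0]],
  ],
)

```text
clock: 10.55
tool_pos: [0.5591, -0.2234, 0.1504]
orientation: [-3.061, -0.701, 0.002]
force: [-0.1, 0.9, 0.6]
grip_width: 0.0852
finger_force: 0.0
```

Run:
```python
from h import *
from bench import arm, job, read_camera
todo((.5595,-.225,.009))
c=read_camera("wrist")
m,ks=blobs(c,amin=400)
for k in ks:
    M=cv2.moments(k);p=(M['m10']/M['m00'],M['m01']/M['m00']);print(p,cv2.contourArea(k),plane(c,[p],.0405)[0].round(4),depth(c,[p])[0].round(4))
s=read_camera("side");cv2.imwrite("pics/s3.png",s["color"][:,:,::-1])
```

```text
tcp [ 0.5591 -0.2234  0.1504] axes [[0.9, 0.435, -0.001], [0.435, -0.9, -0.001], [-0.001, 0.001, -1.0]]
(0.5595, -0.225, 0.009) -> [-0.0002  0.0018  0.1414]
(324.58732886521165, 309.8567336884917) 2909.5 [ 0.4423 -0.2817  0.0405] [ 0.4427 -0.2815  0.0411]
(324.9919605233976, 189.7495564426702) 3006.0 [ 0.5627 -0.2233  0.0405] [ 0.5627 -0.2233  0.0403]
(592.3830344714648, 29.11021043150741) 6106.5 [ 0.7748 -0.3563  0.0405] [ 0.7861 -0.3692  0.0213]
```

View pics/s3.png

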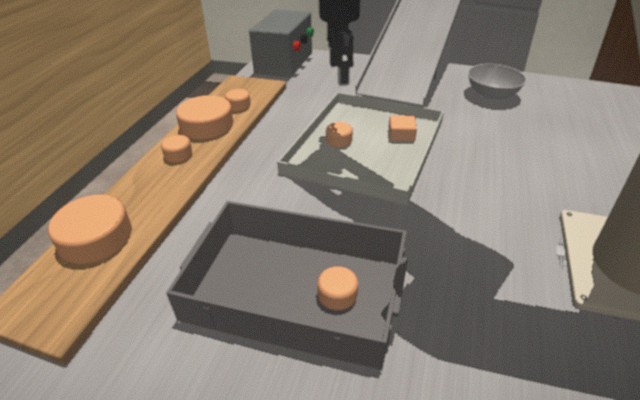

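The side view shows wheel B lying flat in the tote at (338,288), wheel A under the gripper at (340,135), and the square unmoved at (403,128). I'm descending on A.

Emit:
inch_along(
  offsets=[
    [[0.085,0.0013,0.0013,0.0375,0,0,0],[0.085,0.0013,0.0013,0.075,0,0,0],[0.085,0.0013,0.0013,0.1063,0,0,0],[0.085,0.0013,0.0013,0.1313,0,0,0],[0.085,0.0013,0.0013,0.15,0,0,0],[0.085,0.0013,0.0013,0.1625,0,0,0],[0.085,0.0013,0.0013,0.17,0,0,0],[0.085,0.0013,0.0013,0.175,0,0,0],[0.085,0.0013,0.0013,0.175,0,0,0],[0.085,0.0013,0.0013,0.175,0,0,0]],
  ],
)

```text
clock: 11.65
tool_pos: [0.5614, -0.2256, 0.0114]
orientation: [3.062, 0.699, 0.001]
force: [-0.2, -1.3, -0.6]
grip_width: 0.0845
finger_force: 0.0
```

Emit:
inch_along(
  offsets=[
    [[0.05,0,0,0,0,0,0],[0.05,0,0,0,0,0,0],[0.05,0,0,0,0,0,0],[0.05,0,0,0,0,0,0],[0.05,0,0,0,0,0,0],[0.05,0,0,0,0,0,0],[0.05,0,0,0,0,0,0],[0.05,0,0,0,0,0,0]],
  ],
)

```text
clock: 12.45
tool_pos: [0.5615, -0.2257, 0.012]
orientation: [3.062, 0.699, 0.002]
force: [-1.5, 0.9, 9.0]
grip_width: 0.0572
finger_force: 64.0
```

Converted, -0.14 m / 0.8 = -0.175, -0.12 m / 0.8 = -0.15.

Emit:
inch_along(
  offsets=[
    [[0.05,0,0,-0.0063,0,0,0],[0.05,0,0,-0.0188,0,0,0],[0.05,0,0,-0.0438,0,0,0],[0.05,0,0,-0.075,0,0,0],[0.05,0,0,-0.1125,0,0,0],[0.05,0,0,-0.15,0,0,0],[0.05,0,0,-0.175,0,0,0],[0.05,0,0,-0.175,0,0,0],[0.05,0,0,-0.175,0,0,0]],
  ],
)

```text
clock: 13.35
tool_pos: [0.5609, -0.2254, 0.1511]
orientation: [3.062, 0.699, 0.001]
force: [-0.2, -0.4, -1.2]
grip_width: 0.0578
finger_force: 64.3
```

Run:
```python
from h import *
todo((.5815,.1885,.15))
```

```text
tcp [ 0.5609 -0.2254  0.1511] axes [[0.901, 0.434, 0.001], [0.434, -0.901, 0.001], [0.001, -0.0, -1.0]]
(0.5815, 0.1885, 0.15) -> [ 0.1981 -0.3639  0.001 ]
```

Converted, -0.364 m / 0.8 = -0.455, -0.357 m / 0.8 = -0.4463.

Emit:
inch_along(
  offsets=[
    [[0.05,0.01,-0.0188,0,0,0,0],[0.05,0.0313,-0.0563,0,0,0,0],[0.05,0.055,-0.1,0,0,0,0],[0.05,0.0813,-0.1488,0,0,0,0],[0.05,0.1075,-0.1975,0,0,0,0],[0.05,0.1338,-0.2463,0,0,0,0],[0.05,0.16,-0.295,0,0,0,0],[0.05,0.1863,-0.3438,0,0,0,0],[0.05,0.21,-0.3875,0,0,0,0],[0.05,0.23,-0.4225,0,0,0,0],[0.05,0.2425,-0.4463,0,0,0,0],[0.05,0.2475,-0.455,0,0,0,0]],
  ],
)

```text
clock: 14.55
tool_pos: [0.5799, 0.191, 0.1492]
orientation: [-3.062, -0.703, 0.004]
force: [-0.3, -0.6, -0.9]
grip_width: 0.0576
finger_force: 64.3
```

Emit:
inch_along(
  offsets=[
    [[0.05,0,0,0,0,0,0],[0.05,0,0,0,0,0,0],[0.05,0,0,0,0,0,0]],
  ],
)

```text
clock: 14.85
tool_pos: [0.5811, 0.1873, 0.1505]
orientation: [3.063, 0.697, -0.001]
force: [1.0, -0.1, -0.5]
grip_width: 0.0577
finger_force: 64.3
```

Run:
```python
from h import *
todo((.5815,.1885,.013))
```

```text
tcp [0.5811 0.1873 0.1505] axes [[0.902, 0.433, -0.001], [0.433, -0.902, -0.0], [-0.001, -0.0, -1.0]]
(0.5815, 0.1885, 0.013) -> [ 0.001  -0.001   0.1375]
```

Converted, 0.135 m / 0.8 = 0.1688, 0.133 m / 0.8 = 0.1663.

Emit:
inch_along(
  offsets=[
    [[0.05,0,0,0.0188,0,0,0],[0.05,0,0,0.05,0,0,0],[0.05,0,0,0.0813,0,0,0],[0.05,0,0,0.1125,0,0,0],[0.05,0,0,0.135,0,0,0],[0.05,0,0,0.15,0,0,0],[0.05,0,0,0.1588,0,0,0],[0.05,0,0,0.1638,0,0,0],[0.05,0,0,0.1663,0,0,0],[0.05,0,0,0.1688,0,0,0],[0.05,0,0,0.1688,0,0,0],[0.05,0,0,0.1688,0,0,0]],
  ],
)

```text
clock: 16.05
tool_pos: [0.5817, 0.1886, 0.0163]
orientation: [-3.063, -0.699, -0.001]
force: [0.9, -0.1, -0.5]
grip_width: 0.0578
finger_force: 64.3
```

Emit:
inch_along(
  offsets=[
    [[0.05,0,0,0.0006,0,0,0],[0.05,0,0,0.0013,0,0,0],[0.05,0,0,0.0013,0,0,0]],
  ],
)

```text
clock: 16.35
tool_pos: [0.5814, 0.1885, 0.0149]
orientation: [-3.063, -0.699, -0.0]
force: [0.5, -0.4, -1.8]
grip_width: 0.0574
finger_force: 64.3
```

Converted, 0.0015 m / 0.8 = 0.0019, 0.001 m / 0.8 = 0.0013.

Emit:
inch_along(
  offsets=[
    [[0.05,0,0,0.0006,0,0,0],[0.05,0,0,0.0013,0,0,0],[0.05,0,0,0.0019,0,0,0],[0.05,0,0,0.0019,0,0,0]],
  ],
)

```text
clock: 16.75
tool_pos: [0.5814, 0.1884, 0.0132]
orientation: [-3.063, -0.699, 0.0]
force: [0.8, 0.0, -0.9]
grip_width: 0.0578
finger_force: 64.3
```

Emit:
inch_along(
  offsets=[
    [[0.05,0,0,0.0006,0,0,0],[0.05,0,0,0.0006,0,0,0]],
  ],
)

```text
clock: 16.95
tool_pos: [0.5814, 0.1884, 0.0131]
orientation: [3.063, 0.699, -0.0]
force: [-1.8, -0.6, 2.9]
grip_width: 0.0577
finger_force: 64.7
```

Contact again. Releasing, rising, then checking.

Converted, -0.14 m / 0.8 = -0.175, -0.125 m / 0.8 = -0.1563.

Emit:
inch_along(
  offsets=[
    [[0.085,0,0,0,0,0,0],[0.085,0,0,0,0,0,0],[0.085,0,0,0,0,0,0],[0.085,0,0,0,0,0,0],[0.085,0,0,0,0,0,0],[0.085,0,0,0,0,0,0],[0.085,0,0,-0.0125,0,0,0],[0.085,0,0,-0.0375,0,0,0],[0.085,0,0,-0.075,0,0,0],[0.085,0,0,-0.1188,0,0,0],[0.085,0,0,-0.1563,0,0,0],[0.085,0,0,-0.175,0,0,0]],
  ],
)

```text
clock: 18.15
tool_pos: [0.5828, 0.1889, 0.1564]
orientation: [-3.062, -0.699, -0.007]
force: [0.1, 0.4, 0.7]
grip_width: 0.0847
finger_force: 0.0
```

Emit:
inch_along(
  offsets=[
    [[0.085,0,0.0375,-0.025,0,0,0],[0.085,0,0.0875,-0.05,0,0,0],[0.085,0,0.1375,-0.0625,0,0,0],[0.085,0,0.1875,-0.0625,0,0,0],[0.085,0,0.225,-0.0625,0,0,0],[0.085,0,0.25,-0.0625,0,0,0],[0.085,0,0.25,-0.0625,0,0,0],[0.085,0,0.25,-0.0625,0,0,0]],
  ],
)

```text
clock: 18.95
tool_pos: [0.6677, 0.0085, 0.2022]
orientation: [-3.062, -0.698, 0.002]
force: [0.3, -0.0, 0.1]
grip_width: 0.085
finger_force: 0.0
```

Run:
```python
from h import *
from bench import arm, job, read_camera
s=read_camera("side");cv2.imwrite("pics/s4.png",s["color"][:,:,::-1])
m,ks=blobs(s,amin=300)
for k in ks:
    f=np.zeros_like(m);cv2.drawContours(f,[k],-1,255,-1);v,u=np.nonzero(f);P=depth(s,np.c_[u,v]);h=np.percentile(P[:,2],90);print(P[abs(P[:,2]-h)<.004].mean(0).round(4),cv2.contourArea(k))
```

```text
[0.4504 0.1856 0.0399] 1449.5
[0.5777 0.1899 0.0398] 1303.5
[ 0.4298 -0.2866  0.0396] 602.0
[0.8654 0.0974 0.0713] 26513.0
[-0.3741 -1.5126 -0.2152] 817.0
[ 1.9675 -0.8331 -0.0253] 30539.0
```

View pics/s4.png

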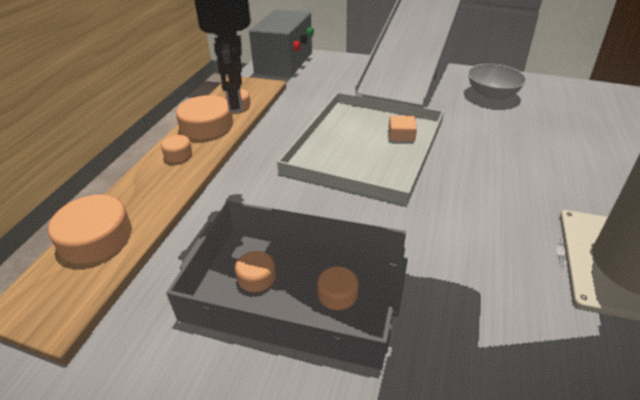

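Both rounds lie flat in the tote at (255,271) and (338,288), with tops at 40 mm. The square is unmoved at (403,128), and the gripper is clear.

```bash
python3 -c "
from bench import arm, job, read_camera
print(job.sign_off())"
```

```text
the job is handed in; nothing more can be done
None
```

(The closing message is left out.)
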